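Load the autosampler rack in the same order

TASK

Move the four capped sample vials from the bench rack into the pockets of the rack on the grey autosampler tray, in the same order counted from each rack's blue end: the vial nearest the bench rack's blue end goes into the pocket nearest the blue block on the tray, the second into the second pocket, and so on. Do not tip any vial over, and leave all four standing upright on the pocket floors, released and still.

Things in the scene. Friction and masses are not known exactly. Their poses are not given: they have to be found in the camera images.
- vial_red: loose amber glass sample vial with a red screw cap, starting upright in the red holder: flat-bottomed cylinder, 30 mm diameter up to 60 mm, cap 33 mm diameter from 60 to 82 mm, 56 to 112 g. Origin: centre of its underside; z up along the vial; its yaw means nothing (it is round).
- vial_yellow: loose amber glass sample vial with a yellow screw cap, starting upright in the yellow holder: flat-bottomed cylinder, 30 mm diameter up to 60 mm, cap 33 mm diameter from 60 to 82 mm, 56 to 112 g. Origin: centre of its underside; z up along the vial; its yaw means nothing (it is round).
- vial_green: loose amber glass sample vial with a green screw cap, starting upright in the green holder: flat-bottomed cylinder, 30 mm diameter up to 60 mm, cap 33 mm diameter from 60 to 82 mm, 56 to 112 g. Origin: centre of its underside; z up along the vial; its yaw means nothing (it is round).
- vial_black: loose amber glass sample vial with a black screw cap, starting upright in the black holder: flat-bottomed cylinder, 30 mm diameter up to 60 mm, cap 33 mm diameter from 60 to 82 mm, 56 to 112 g. Origin: centre of its underside; z up along the vial; its yaw means nothing (it is round).
- holder_red: fixed red square cup, 50 x 50 x 20 mm, wall and floor 3 mm; the red-capped vial starts in it. One of four in a row, 52 mm apart, in shuffled order, in the white bench rack. Origin: centre of its underside, 6 mm above the bench. Its y axis runs along the row; +y (within 0.35 rad of world +y) points to the bench rack's blue end block, 30 mm high, 123 mm from the row's middle.
- holder_yellow: fixed yellow square cup, 50 x 50 x 20 mm, wall and floor 3 mm; the yellow-capped vial starts in it. One of four in a row, 52 mm apart, in shuffled order, in the white bench rack. Origin: centre of its underside, 6 mm above the bench. Its y axis runs along the row; +y (within 0.35 rad of world +y) points to the bench rack's blue end block, 30 mm high, 123 mm from the row's middle.
- holder_green: fixed green square cup, 50 x 50 x 20 mm, wall and floor 3 mm; the green-capped vial starts in it. One of four in a row, 52 mm apart, in shuffled order, in the white bench rack. Origin: centre of its underside, 6 mm above the bench. Its y axis runs along the row; +y (within 0.35 rad of world +y) points to the bench rack's blue end block, 30 mm high, 123 mm from the row's middle.
- holder_black: fixed black square cup, 50 x 50 x 20 mm, wall and floor 3 mm; the black-capped vial starts in it. One of four in a row, 52 mm apart, in shuffled order, in the white bench rack. Origin: centre of its underside, 6 mm above the bench. Its y axis runs along the row; +y (within 0.35 rad of world +y) points to the bench rack's blue end block, 30 mm high, 123 mm from the row's middle.
- sampler_rack: fixed white rack of four open square pockets in a row on a grey tray 120 x 290 x 10 mm. Pockets 48 x 48 mm inside, floor 14 mm above the bench, walls 4 mm thick, tops 32 mm above the bench. Origin: centre of the tray's underside, on the bench; the row runs along its y axis, pocket centres at x = 0, y = +78, +26, -26, -78 mm.
- blue_block: fixed blue end block on the grey tray, 50 x 22 x 30 mm (top 40 mm above the bench), marks the first-place end of the sampler rack: at the rack's x = 0 and y = +123 or -123 mm, differing by start (a grey block, 12 mm high, is at the other end). Origin: centre of its underside; axes parallel to the rack's.
Things that resemble listed ones, but are neither listed nor needed, are in the scene too. What is shaped like the vial_green but pink or purple is not meant.

How it is judged (in metres and radians):
At the end, for the whole second after the job is handed in: Each vial stands in the sampler rack pocket of its rank (counted from the blue end in both racks), within 12 mm of the pocket centre along and across the row, underside within 5 mm of the pocket floor, upright within 0.12 rad, at rest (under 20 mm/s and 0.3 rad/s) (((y of each of holder_yellow, holder_green, holder_black in the frame of holder_red below 0 m and horizontal distance between vial_red and blue_block between 0.033 and 0.057 m) or (y of holder_yellow in the frame of holder_red above 0 m and y of each of holder_green, holder_black in the frame of holder_red below 0 m and horizontal distance between vial_red and blue_block between 0.085 and 0.109 m) or (y of each of holder_yellow, holder_black in the frame of holder_red below 0 m and y of holder_green in the frame of holder_red above 0 m and horizontal distance between vial_red and blue_block between 0.085 and 0.109 m) or (y of each of holder_yellow, holder_green in the frame of holder_red above 0 m and y of holder_black in the frame of holder_red below 0 m and horizontal distance between vial_red and blue_block between 0.137 and 0.161 m) or (y of each of holder_yellow, holder_green in the frame of holder_red below 0 m and y of holder_black in the frame of holder_red above 0 m and horizontal distance between vial_red and blue_block between 0.085 and 0.109 m) or (y of each of holder_yellow, holder_black in the frame of holder_red above 0 m and y of holder_green in the frame of holder_red below 0 m and horizontal distance between vial_red and blue_block between 0.137 and 0.161 m) or (y of holder_yellow in the frame of holder_red below 0 m and y of each of holder_green, holder_black in the frame of holder_red above 0 m and horizontal distance between vial_red and blue_block between 0.137 and 0.161 m) or (y of each of holder_yellow, holder_green, holder_black in the frame of holder_red above 0 m and horizontal distance between vial_red and blue_block between 0.189 and 0.213 m)) and y of vial_red in the frame of sampler_rack between -0.09 and 0.09 m and x of vial_red in the frame of sampler_rack between -0.012 and 0.012 m and z of vial_red in the frame of sampler_rack between 0.009 and 0.019 m and angle between each of vial_red, vial_yellow, vial_green, vial_black's own z axis and vertical below 0.12 rad and linear speed of each of vial_red, vial_yellow, vial_green, vial_black below 0.02 m/s and angular speed of each of vial_red, vial_yellow, vial_green, vial_black below 0.3 rad/s and ((y of each of holder_red, holder_green, holder_black in the frame of holder_yellow below 0 m and horizontal distance between vial_yellow and blue_block between 0.033 and 0.057 m) or (y of holder_red in the frame of holder_yellow above 0 m and y of each of holder_green, holder_black in the frame of holder_yellow below 0 m and horizontal distance between vial_yellow and blue_block between 0.085 and 0.109 m) or (y of each of holder_red, holder_black in the frame of holder_yellow below 0 m and y of holder_green in the frame of holder_yellow above 0 m and horizontal distance between vial_yellow and blue_block between 0.085 and 0.109 m) or (y of each of holder_red, holder_green in the frame of holder_yellow above 0 m and y of holder_black in the frame of holder_yellow below 0 m and horizontal distance between vial_yellow and blue_block between 0.137 and 0.161 m) or (y of each of holder_red, holder_green in the frame of holder_yellow below 0 m and y of holder_black in the frame of holder_yellow above 0 m and horizontal distance between vial_yellow and blue_block between 0.085 and 0.109 m) or (y of each of holder_red, holder_black in the frame of holder_yellow above 0 m and y of holder_green in the frame of holder_yellow below 0 m and horizontal distance between vial_yellow and blue_block between 0.137 and 0.161 m) or (y of holder_red in the frame of holder_yellow below 0 m and y of each of holder_green, holder_black in the frame of holder_yellow above 0 m and horizontal distance between vial_yellow and blue_block between 0.137 and 0.161 m) or (y of each of holder_red, holder_green, holder_black in the frame of holder_yellow above 0 m and horizontal distance between vial_yellow and blue_block between 0.189 and 0.213 m)) and y of vial_yellow in the frame of sampler_rack between -0.09 and 0.09 m and x of vial_yellow in the frame of sampler_rack between -0.012 and 0.012 m and z of vial_yellow in the frame of sampler_rack between 0.009 and 0.019 m and ((y of each of holder_red, holder_yellow, holder_black in the frame of holder_green below 0 m and horizontal distance between vial_green and blue_block between 0.033 and 0.057 m) or (y of holder_red in the frame of holder_green above 0 m and y of each of holder_yellow, holder_black in the frame of holder_green below 0 m and horizontal distance between vial_green and blue_block between 0.085 and 0.109 m) or (y of each of holder_red, holder_black in the frame of holder_green below 0 m and y of holder_yellow in the frame of holder_green above 0 m and horizontal distance between vial_green and blue_block between 0.085 and 0.109 m) or (y of each of holder_red, holder_yellow in the frame of holder_green above 0 m and y of holder_black in the frame of holder_green below 0 m and horizontal distance between vial_green and blue_block between 0.137 and 0.161 m) or (y of each of holder_red, holder_yellow in the frame of holder_green below 0 m and y of holder_black in the frame of holder_green above 0 m and horizontal distance between vial_green and blue_block between 0.085 and 0.109 m) or (y of each of holder_red, holder_black in the frame of holder_green above 0 m and y of holder_yellow in the frame of holder_green below 0 m and horizontal distance between vial_green and blue_block between 0.137 and 0.161 m) or (y of holder_red in the frame of holder_green below 0 m and y of each of holder_yellow, holder_black in the frame of holder_green above 0 m and horizontal distance between vial_green and blue_block between 0.137 and 0.161 m) or (y of each of holder_red, holder_yellow, holder_black in the frame of holder_green above 0 m and horizontal distance between vial_green and blue_block between 0.189 and 0.213 m)) and y of vial_green in the frame of sampler_rack between -0.09 and 0.09 m and x of vial_green in the frame of sampler_rack between -0.012 and 0.012 m and z of vial_green in the frame of sampler_rack between 0.009 and 0.019 m and ((y of each of holder_red, holder_yellow, holder_green in the frame of holder_black below 0 m and horizontal distance between vial_black and blue_block between 0.033 and 0.057 m) or (y of holder_red in the frame of holder_black above 0 m and y of each of holder_yellow, holder_green in the frame of holder_black below 0 m and horizontal distance between vial_black and blue_block between 0.085 and 0.109 m) or (y of each of holder_red, holder_green in the frame of holder_black below 0 m and y of holder_yellow in the frame of holder_black above 0 m and horizontal distance between vial_black and blue_block between 0.085 and 0.109 m) or (y of each of holder_red, holder_yellow in the frame of holder_black above 0 m and y of holder_green in the frame of holder_black below 0 m and horizontal distance between vial_black and blue_block between 0.137 and 0.161 m) or (y of each of holder_red, holder_yellow in the frame of holder_black below 0 m and y of holder_green in the frame of holder_black above 0 m and horizontal distance between vial_black and blue_block between 0.085 and 0.109 m) or (y of each of holder_red, holder_green in the frame of holder_black above 0 m and y of holder_yellow in the frame of holder_black below 0 m and horizontal distance between vial_black and blue_block between 0.137 and 0.161 m) or (y of holder_red in the frame of holder_black below 0 m and y of each of holder_yellow, holder_green in the frame of holder_black above 0 m and horizontal distance between vial_black and blue_block between 0.137 and 0.161 m) or (y of each of holder_red, holder_yellow, holder_green in the frame of holder_black above 0 m and horizontal distance between vial_black and blue_block between 0.189 and 0.213 m)) and y of vial_black in the frame of sampler_rack between -0.09 and 0.09 m and x of vial_black in the frame of sampler_rack between -0.012 and 0.012 m and z of vial_black in the frame of sampler_rack between 0.009 and 0.019 m); the robot touches nothing.
It fails at once if the red-capped vial is tipped over (leans more than 0.7 rad) (angle between vial_red's own z axis and vertical above 0.7 rad).
It fails at once if the yellow-capped vial is tipped over (leans more than 0.7 rad) (angle between vial_yellow's own z axis and vertical above 0.7 rad).
It fails at once if the green-capped vial is tipped over (leans more than 0.7 rad) (angle between vial_green's own z axis and vertical above 0.7 rad).
It fails at once if the black-capped vial is tipped over (leans more than 0.7 rad) (angle between vial_black's own z axis and vertical above 0.7 rad).
It also fails if it takes over 99 s, if anything falls off the work surface, if the arm or the gripper's body presses on something with over 40 N, if the wrist force passes 120 N, or if a joint passes its speed limit or range.

ROBOT

A 6-joint arm with a two-finger parallel gripper is mounted at the origin on the work surface. World frame = base frame: x ahead of the robot, y to its left, z up, the work surface at z = 0. Lengths are in m, angles in degrees, forces in N, time in s.
With the tool pointing down it reaches from about 0.375 to 0.9 m from the base axis. Payload 3.1 kg.
Tool frame: the origin (TCP) lies on the centre line of the jaws, within the pads' length; the fingertips stand 22 mm ahead of it and the grasp point (between the pads) lies 3 mm ahead of it; y points along the fingers, z is the direction in which the jaws open and shut, and the axes are right-handed (so a half turn about y gives the same grasp; the last joint's range is limited). The gripper opens to 87 mm and grips with 3 to 60 N. Pads are 19 mm wide; open, the fingers measure 117 mm over their backs; the gripper's body (75 mm by 190 mm) begins 51 mm behind the grasp point.
Start: joints at [-10.227, 30.224, 82.088, -0, 67.689, -10.227], TCP at [0.625, 0, 0.245] pointing down, gripper open.
Joint ranges: [-176.69, 176.69], [-43.24, 126.21], [12.49, 139.97], [-82, 262], [0, 151.66], [-163.58, 163.58]. Speed limits (degrees/s): [159.86, 159.86, 180, 180, 180, 180].

INTERFACE

Orientations are given as a 3x3 rotation matrix whose columns are the frame's x, y, z axes.
In Python, from rig import bot gives the robot as it stands.
- The arm moves only by the tool jog_arm, never from a script. Its argument "motion" is one flat list of numbers, 6 for each row, row after row: the shift along the tool's x, y, z in mm, then the turn, a rotation vector about the tool's x, y, z in degrees. A call has 1 to 20 rows; each row is the pose to reach, as a shift and turn from the pose commanded when the call began, along the tool's axes at that moment; what a row does not reach only later rows make up. A row lasts 1/8 s, in which the tool goes at most 62.5 mm and 10.7 degrees, less where a joint would pass 70% of its speed; a pose out of reach is approached as far as the arm can. A call with a gripper value outside its range is refused whole. "gripper" is the opening, from 0 (shut) to 1 (fully open), set as the call begins (left out, the last holds). The fingers move at their own pace and stop on an object; the grip force is fixed at half the most. Time passes only in rows, so rows that repeat a pose let the fingers close. It gives the time, the measured TCP pose, the force and the opening at its end, in the units of the state.
- bot.read_state(): the state, without advancing time (a new reading comes with each control period).
- bot.capture(name): name is "scene" or "side" or "wrist"; returns (picture, depth): 480x640x3 uint8, red, green, blue; 480x640 float32, m along the optical axis (not along the pixel's ray), 0 where there is no reading.
- bot.get_calibration(name): a dict with "mtx" (3x3 intrinsics, pixels), "pose" (4x4, takes a point from camera to world coordinates); the wrist camera has in their place "hand_eye" (4x4, takes a point from camera to tool coordinates, whose origin is the TCP and whose axes are the tool frame's). Camera axes: x right, y up, looking along -z (the intrinsics and any distortion apply to the point x, -y, -z); pixel columns grow to the right and rows downward; lengths in m; the calibration is good to about 2 mm. The wrist camera is an equidistant fisheye: a pixel r from the principal point sees the ray r / f radians off the axis. A picture is of the moment at which its call begins: read the wrist's pose just before it. get_calibration takes no time and is no camera call.
- bot.hand_in(): hands the job in, once; it reports no verdict.
The state is a dict: "time_s": time; "joint_positions": joint angles; "qvel": joint speeds; "tau": joint torques, N m; "position": TCP position; "tcp_rot": TCP orientation; "force": force on the tool from outside, world axes, zero at the start; "moment": the same for the moment, N m; "opening": opening from 0.0 (shut) to 1.0 (fully open).
Only numpy, scipy, OpenCV 4.12 (cv2) and the standard library are available. Lean on these libraries where they do the work, as an engineer would, in place of code of your own. Each camera call takes 0.05 s, during which the arm holds its last target.

## Working session

There is one attempt and no reset: what is moved stays moved. The work goes in short steps, Python scripts to look and compute and a tool call to move; the robot and the scene stay as the last step left them, time stands still between calls to the robot, and variables do not carry over. Pictures are saved under pics/ and viewed, and the job is handed in when it is done.

Besides the shell and the picture viewer there is one more tool, called as name(argument=value, ...), one argument or row to a line, values as JSON. jog_arm: Moves the arm, as the interface text tells. Its arguments: {"type":"object","properties":{"motion":{"type":"array","items":{"type":"number"}},"gripper":{"type":"number"}},"required":["motion"]}

```bash
ls; mkdir -p pics; python3 - <<'E'
from rig import bot
import cv2,numpy as np
s=bot.read_state();print(s)
for n in("scene","side","wrist"):
    c=bot.get_calibration(n);print(n,{k:np.round(v,4).tolist() if not isinstance(v,str) else v for k,v in c.items()})
    p,d=bot.capture(n);cv2.imwrite(f"pics/{n}0.png",p[:,:,::-1]);np.savez(f"{n}0.npz",p=p,d=d)
    print((d>0).mean())
E
```

```text
pics
{'time_s': 0.0, 'joint_positions': array([-1.02288373e+01,  3.02777780e+01,  8.21590036e+01,  1.98677861e-04,
        6.76892843e+01, -1.02266414e+01]), 'qvel': array([-0.03357443,  0.00295218, -0.08896422, -0.06446103,  0.05788471,
       -0.10410821]), 'tau': array([-5.45745443e-04, -4.40045428e+01, -1.76593530e+01,  6.32597599e-02,
        5.83207863e-02, -1.53719384e-04]), 'position': array([6.24289978e-01, 1.41703862e-04, 2.43569805e-01]), 'tcp_rot': array([[-4.00712092e-05, -2.16472291e-03,  9.99997656e-01],
       [-9.99999922e-01,  3.93879826e-04, -3.92186573e-05],
       [-3.93794005e-04, -9.99997579e-01, -2.16473852e-03]]), 'force': array([0.05288671, 0.30621053, 0.85255852]), 'moment': array([-0.0303757 , -0.01324998,  0.02448941]), 'opening': 0.9942538515371957}
scene {'mtx': [[482.267, 0.0, 323.561], [0.0, 482.267, 246.7612], [0.0, 0.0, 1.0]], 'pose': [[-0.4665, -0.7237, 0.5085, 0.9707], [0.8845, -0.3866, 0.2612, 0.229], [0.0076, 0.5716, 0.8205, 0.7633], [0.0, 0.0, 0.0, 1.0]]}
0.9958626302083333
side {'mtx': [[476.4474, 0.0, 323.5177], [0.0, 476.4474, 246.2176], [0.0, 0.0, 1.0]], 'pose': [[0.6877, 0.5263, -0.5001, 0.1116], [-0.7259, 0.5082, -0.4635, -0.3673], [0.0102, 0.6817, 0.7315, 0.6071], [0.0, 0.0, 0.0, 1.0]]}
0.9958854166666666
wrist {'mtx': [[371.6483, 0.0, 324.674], [0.0, 371.6483, 244.4655], [0.0, 0.0, 1.0]], 'hand_eye': [[0.0004, -0.9649, -0.2627, -0.0732], [0.0001, 0.2627, -0.9649, -0.1397], [1.0, 0.0004, 0.0002, -0.0014], [0.0, 0.0, 0.0, 1.0]]}
0.9744563802083334
```

View pics/scene0.png

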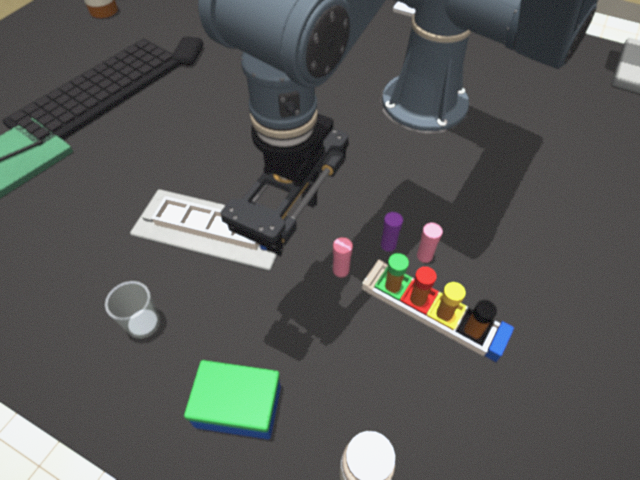

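View pics/side0.png

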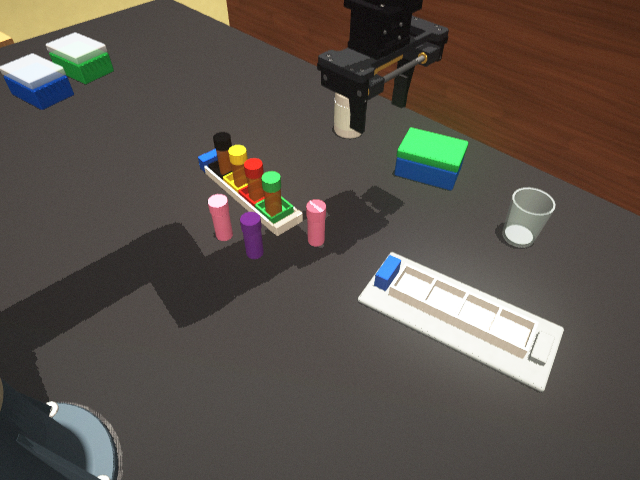

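View pics/wrist0.png

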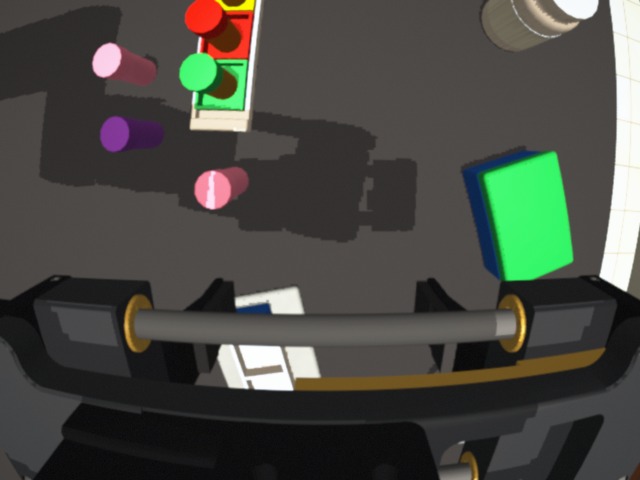

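The bench rack reads, from its blue end: black (scene 480,320), yellow (452,300), red (423,288), green (397,272). The lookalikes, pink at (342,257) and (430,242) and purple at (391,232), stand outside the rack and are not meant. The tray's blue block (side 388,272) is at the end nearest the bench rack. Next I measure.

```bash
cat > h.py <<'E'
import numpy as np,cv2
from rig import bot
def cloud(n,d):
    c=bot.get_calibration(n);K=c['mtx'];T=c['pose']
    v,u=np.mgrid[:480,:640]
    P=np.stack([(u-K[0,2])/K[0,0]*d,-(v-K[1,2])/K[1,1]*d,-d],-1)
    return P@T[:3,:3].T+T[:3,3]
def masks(p):
    h=cv2.cvtColor(p,cv2.COLOR_RGB2HSV);H,S,V=[h[...,i].astype(int) for i in range(3)]
    return {'red':(S>190)&(V>110)&((H<5)|(H>176)),'yellow':(S>170)&(V>110)&(H>24)&(H<34),'green':(S>150)&(V>70)&(H>50)&(H<72),'black':(V<30),'blue':(S>150)&(V>60)&(H>100)&(H<120)}
def ray(n,uv,z):
    c=bot.get_calibration(n);K=c['mtx'];T=c['pose']
    r=T[:3,:3]@np.array([(uv[0]-K[0,2])/K[0,0],-(uv[1]-K[1,2])/K[1,1],-1]);o=T[:3,3]
    return o+r*(z-o[2])/r[2]
def rays(n,uv):
    c=bot.get_calibration(n);K=c['mtx'];T=c['pose']
    r=T[:3,:3]@np.array([(uv[0]-K[0,2])/K[0,0],-(uv[1]-K[1,2])/K[1,1],-1]);return T[:3,3],r/np.linalg.norm(r)
def tri(a,b):
    (o1,r1),(o2,r2)=a,b
    t=np.linalg.lstsq(np.stack([r1,-r2],1),o2-o1,rcond=None)[0]
    p,q=o1+t[0]*r1,o2+t[1]*r2
    return (p+q)/2,np.linalg.norm(p-q)
E
python3 - <<'E'
from h import *
R={}
for n in("scene","side"):
    f=np.load(n+"0.npz");p,d=f['p'],f['d'];P=cloud(n,d);M=masks(p)
    box=(slice(240,360),slice(370,520)) if n=="scene" else (slice(125,235),slice(195,305))
    B=np.zeros((480,640),bool);B[box]=1
    for k in('black','yellow','red','green'):
        m=B&M[k]&(P[...,2]>.05)
        z=P[m][:,2]; top=np.percentile(z,90)
        t=m&(P[...,2]>top-.005)
        v,u=np.nonzero(t);e=cv2.fitEllipse(cv2.convexHull(np.stack([u,v],1).astype(np.int32)))
        R[n,k]=e[0];
        print(n,k,m.sum(),t.sum(),'top',top.round(4),'mean',P[t].mean(0).round(4),'ell',np.round(e[0],1),np.round(e[1],1),ray(n,e[0],.091).round(4))
    for b in cv2.connectedComponentsWithStats((M['blue']&(P[...,2]<.06)&(P[...,2]>.015)).astype(np.uint8))[2][1:]:
        if b[4]>40: 
            s=np.zeros((480,640),bool);s[b[1]:b[1]+b[3],b[0]:b[0]+b[2]]=1;q=P[s&M['blue']]
            tz=np.percentile(q[:,2],90);t=q[q[:,2]>tz-.004];print(n,'blue',b,tz.round(4),t.mean(0).round(4))
for k in('black','yellow','red','green'):
    a,e=tri(rays('scene',R['scene',k]),rays('side',R['side',k]));print(k,a.round(4),e.round(4))
f=np.load("side0.npz");p,d=f['p'],f['d'];P=cloud("side",d)
B=np.zeros((480,640),bool);B[245:390,350:570]=1
h=cv2.cvtColor(p,cv2.COLOR_RGB2HSV)
for lo,hi in((.025,.036),(.005,.5)):
    m=B&(P[...,2]>lo)&(P[...,2]<hi)&(h[...,1]<90)&(h[...,2]>80)
    m=cv2.morphologyEx(m.astype(np.uint8),cv2.MORPH_OPEN,np.ones((2,2)))>0
    q=P[m];print(m.sum(),np.percentile(q[:,2],[5,50,95]).round(4),cv2.minAreaRect((q[:,:2]*1000).astype(np.float32)))
    cv2.imwrite(f"pics/m{lo}.png",np.where(m[...,None],(0,0,255),p[:,:,::-1]).astype(np.uint8)[230:400,340:580].repeat(3,0).repeat(3,1))
E
```

```text
scene black 84 27 top 0.089 mean [0.5634 0.2869 0.1129] ell [476.1 322. ] [19.8 45.6] [0.5682 0.2875 0.091 ]Traceback (most recent call last):
  File "<stdin>", line 9, in <module>
    return _quantile_unchecked(
        a, q, axis, out, overwrite_input, method, keepdims, weights)
    return _ureduce(a,
                    func=_quantile_ureduce_func,
    ...<5 lines>...
                    overwrite_input=overwrite_input,
                    method=method)
    r = func(a, **kwargs)
    result = _quantile(arr,
                       quantiles=q,
    ...<2 lines>...
                       out=out,
                       weights=wgt)
    slices_having_nans = np.isnan(arr[-1, ...])
                                  ~~~^^^^^^^^^
IndexError: index -1 is out of bounds for axis 0 with size 0
```

```bash
python3 - <<'E'
from h import *
for n,px in (("scene",[(484,309),(455,292),(426,275),(399,262),(500,340),(450,220),(300,430)]),("side",[(222,139),(238,152),(254,165),(272,179),(388,268),(450,230)])):
    f=np.load(n+"0.npz");p,d=f['p'],f['d'];P=cloud(n,d);h=cv2.cvtColor(p,cv2.COLOR_RGB2HSV)
    for u,v in px: print(n,(u,v),h[v,u],P[v,u].round(4), P[v-2:v+3,u-2:u+3,2].round(3).std())
    c=(slice(220,370),slice(320,540)) if n=="scene" else (slice(120,260),slice(180,340))
    cv2.imwrite(f"pics/crop_{n}.png",cv2.resize(p[c][:,:,::-1],None,fx=3.5,fy=3.5,interpolation=cv2.INTER_CUBIC))
E
```

```text
scene (484, 309) [30 30 34] [0.5408 0.2915 0.091 ] 0.001166190378969061
scene (455, 292) [ 30 137 246] [0.5341 0.2414 0.0927] 0.13162522554586564
scene (426, 275) [  1 178 245] [0.5262 0.1891 0.0929] 0.0010166612021711076
scene (399, 262) [ 67 140 239] [0.522  0.1401 0.0907] 0.0011892854997854814
scene (500, 340) [108 176 238] [0.5442 0.3375 0.0291] 0.0009243376006633072
scene (450, 220) [30 10 52] [0.3203 0.1798 0.0006] 0.0014729562111617574
scene (300, 430) [143  13  79] [ 8.157e-01  1.132e-01 -1.000e-04] 0.0014620533505997654
side (222, 139) [15 48 32] [0.532  0.2851 0.0902] 0.0009086253353280446
side (238, 152) [ 30 182 255] [0.5273 0.233  0.0895] 0.001019803902718558
side (254, 165) [  3 211 255] [0.5231 0.1843 0.0884] 0.0009329523031752489
side (272, 179) [ 67 156 253] [0.5177 0.1311 0.0901] 0.10134776563891283
side (388, 268) [105 178 253] [ 0.5369 -0.1117  0.038 ] 0.11135030130179263
side (450, 230) [10 17 89] [ 7.142e-01 -1.195e-01  1.000e-04] 0.0010150862032359616
```

View pics/crop_scene.png

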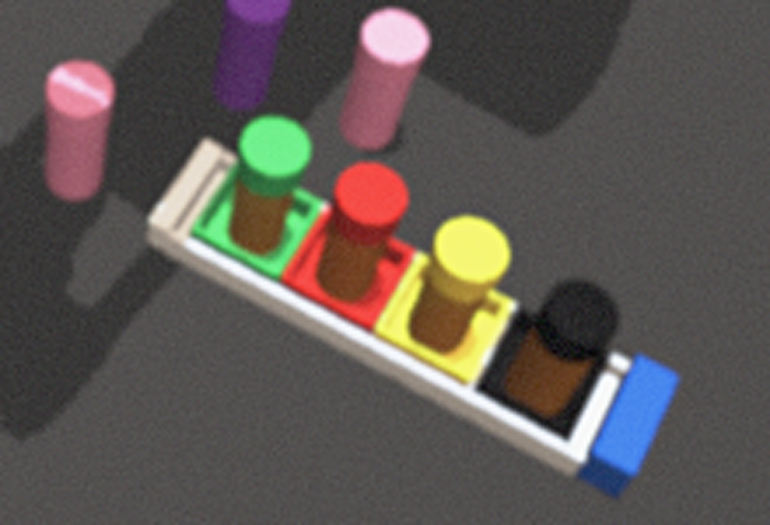

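View pics/crop_side.png

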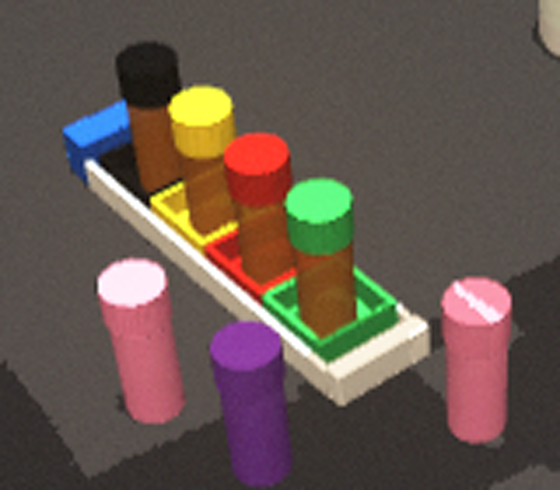

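The crops confirm the order black, yellow, red, green from the blue end. The pink and purple cylinders are outside the rack. Next I locate the cap tops and the tray by depth, with triangulation as a check.

```bash
python3 - <<'E'
from h import *
R={};px={"scene":[(484,309),(455,292),(426,275),(399,262)],"side":[(222,139),(238,152),(254,165),(272,179)]}
names=['black','yellow','red','green']
for n in px:
    f=np.load(n+"0.npz");d=cv2.medianBlur(f['d'],3);P=cloud(n,d)
    for k,(u,v) in zip(names,px[n]):
        c=P[v,u]
        m=(np.hypot(P[...,0]-c[0],P[...,1]-c[1])<.03)&(P[...,2]>.0865)&(P[...,2]<.097)
        vv,uu=np.nonzero(m);w=np.stack([uu,vv],1).astype(np.float32)
        e=cv2.fitEllipse(cv2.convexHull(w));R[n,k]=e[0];q=P[m]
        (cx,cy),r=cv2.minEnclosingCircle((q[:,:2]*1000).astype(np.float32))
        print(n,k,m.sum(),'z',np.median(q[:,2]).round(4),'mean',q.mean(0)[:2].round(4),'circ',round(cx,1),round(cy,1),round(r,1),'ell',np.round(e[0],1),ray(n,e[0],.091)[:2].round(4))
for k in names:
    a,e=tri(rays('scene',R['scene',k]),rays('side',R['side',k]));print('tri',k,a.round(4),e.round(4))
f=np.load("side0.npz");p=f['p'];d=cv2.medianBlur(f['d'],3);P=cloud("side",d)
B=np.zeros((480,640),bool);B[245:390,350:570]=1
for lo,hi in((.028,.0355),(.006,.05)):
    m=B&(P[...,2]>lo)&(P[...,2]<hi)
    m=cv2.morphologyEx(m.astype(np.uint8),cv2.MORPH_OPEN,np.ones((2,2)))
    _,L,S,_=cv2.connectedComponentsWithStats(m);i=1+np.argmax(S[1:,4]);m=L==i
    q=P[m];print(m.sum(),np.percentile(q[:,2],[5,50,95]).round(4),cv2.minAreaRect((q[:,:2]*1000).astype(np.float32)))
    cv2.imwrite(f"pics/n{lo}.png",np.where(m[...,None],(0,0,255),p[:,:,::-1]).astype(np.uint8)[230:400,340:580].repeat(3,0).repeat(3,1))
m=B&(P[...,2]>.036)&(P[...,2]<.044);q=P[m];print('blue top',m.sum(),np.median(q,0),cv2.minAreaRect((q[:,:2]*1000).astype(np.float32)))
cv2.imwrite("pics/tray.png",cv2.resize(p[230:400,340:580,::-1],None,fx=3.3,fy=3.3,interpolation=cv2.INTER_CUBIC))
E
```

```text
scene black 328 z 0.0912 mean [0.5392 0.2937] circ 537.5 293.8 16.6 ell [485.6 308.8] [0.5392 0.2937]
scene yellow 309 z 0.0912 mean [0.5319 0.2396] circ 530.0 240.0 17.3 ell [454.2 291.1] [0.5321 0.2397]
scene red 292 z 0.0912 mean [0.5261 0.1884] circ 524.1 189.2 17.4 ell [425.4 275.4] [0.5262 0.1884]
scene green 272 z 0.0913 mean [0.5231 0.1386] circ 521.3 137.8 16.8 ell [397.8 262. ] [0.5231 0.1384]
side black 156 z 0.0897 mean [0.535  0.2915] circ 536.4 293.5 17.1 ell [221.2 137.4] [0.5335 0.2893]
side yellow 168 z 0.0897 mean [0.5277 0.2365] circ 528.2 228.9 25.7 ell [240.2 152.9] [0.5271 0.2263]
side red 184 z 0.0896 mean [0.522  0.1859] circ 523.0 187.9 17.1 ell [252.9 164.4] [0.5208 0.1841]
side green 200 z 0.0896 mean [0.5186 0.1359] circ 519.7 137.5 16.8 ell [270.5 177.9] [0.5173 0.1344]
tri black [0.5367 0.2941 0.0872] 0.0002
tri yellow [0.531  0.2372 0.0851] 0.0069
tri red [0.5238 0.1881 0.0873] 0.0001
tri green [0.5204 0.138  0.0871] 0.0003
1303 [0.0147 0.0296 0.0309] ((570.46435546875, -232.72860717773438), (71.1270523071289, 214.1565399169922), 12.178924560546875)
12240 [0.0076 0.0122 0.0306] ((564.693603515625, -233.54135131835938), (122.42021179199219, 288.97442626953125), 12.05418586730957)
blue top 340 [ 0.5368551  -0.11137749  0.03852977] ((538.4322509765625, -110.5186996459961), (49.33692932128906, 21.942880630493164), 11.076077461242676)
```

View pics/n0.028.png

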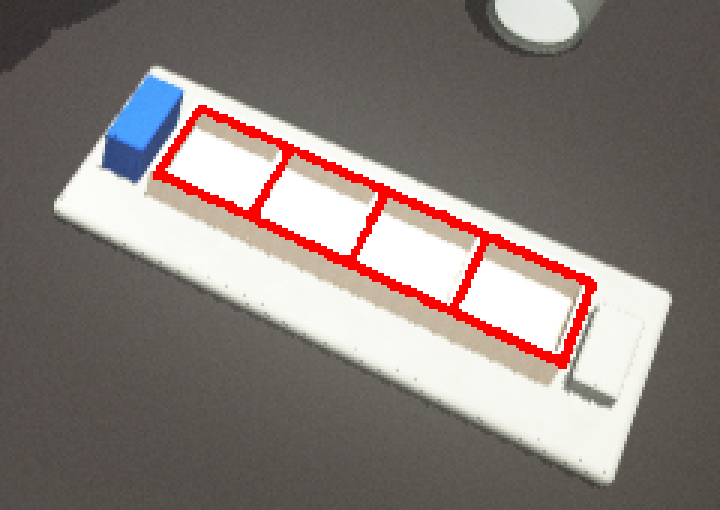

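View pics/tray.png

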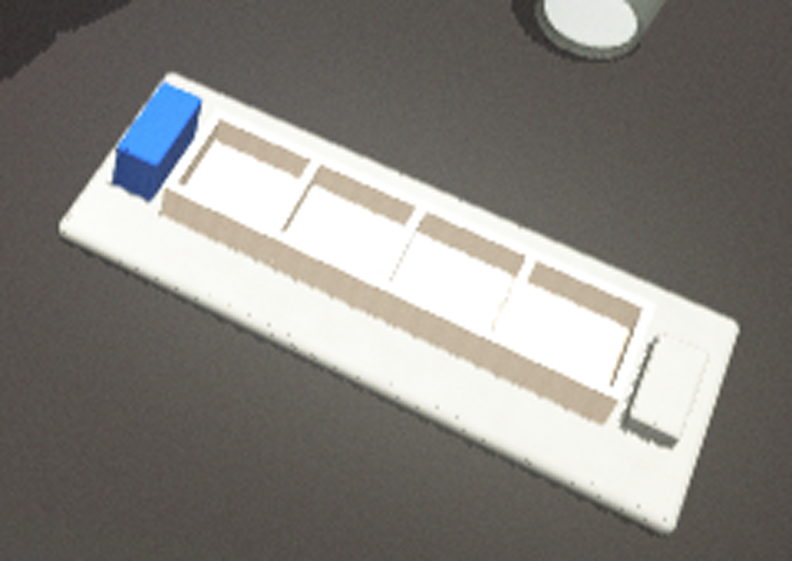

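```bash
cat >> h.py <<'E'
from scipy.spatial.transform import Rotation as Ro
def Rdown(yaw):
    c,s=np.cos(np.radians(yaw)),np.sin(np.radians(yaw))
    z=np.array([c,s,0]);y=np.array([0,0,-1.]);return np.stack([np.cross(y,z),y,z],1)
def plan(*tg):
    s=bot.read_state();R=s['tcp_rot'];p=s['position']
    print('t',round(s['time_s'],2),'pos',p.round(4),'open',round(s['opening'],3),'F',s['force'].round(1))
    for t,yaw in tg:
        print(t,yaw,'->',(R.T@(np.array(t)-p)*1000).round(1),Ro.from_matrix(R.T@Rdown(yaw)).as_rotvec(degrees=True).round(2))
E
python3 - <<'E'
from h import *
C=[];
for n in("scene","side"):
    f=np.load(n+"0.npz");d=cv2.medianBlur(f['d'],3);P=cloud(n,d)
    B=np.zeros((480,640),bool)
    if n=="side":B[240:400,345:570]=1
    else:B[185:270,130:222]=1
    th=np.radians(12.1);w=np.array([-np.sin(th),np.cos(th)]);u=np.array([np.cos(th),np.sin(th)])
    m=B&(P[...,2]>.027)&(P[...,2]<.0345);q=P[m][:,:2]
    if n=="side":
        c0=np.array([.5647,-.2335]);a=(q-c0)@u;b=(q-c0)@w;k=(abs(a)<.035)&(abs(b)<.110)
        print(n,'wall u',np.percentile(a[k],[1,99]).round(4),'w',np.percentile(b[k],[1,99]).round(4))
        for sgn in(-1,1):
            kk=k&(sgn*a>.02);print('line',np.polyfit(b[kk],a[kk],1),np.median(a[kk]))
    else:
        a=(q-c0)@u;b=(q-c0)@w;k=(abs(a)<.04)&(abs(b)<.115);print(n,k.sum(),'wall u',np.percentile(a[k],[1,99]).round(4),'w',np.percentile(b[k],[1,99]).round(4))
    # objects >40mm high, outside the arm
    m=(P[...,2]>.045)&(P[...,2]<.13)&(P[...,0]>.35)&(P[...,0]<.85)&(abs(P[...,1])<.45)
    _,L,S,_=cv2.connectedComponentsWithStats(m.astype(np.uint8))
    for i in range(1,len(S)):
        if S[i,4]>150:
            q=P[L==i];print(n,S[i][:5],np.median(q,0).round(3),q.min(0).round(3),np.percentile(q,99,axis=0).round(3))
E
```

```text
Traceback (most recent call last):
NameError: name 'c0' is not defined
```

```bash
python3 - <<'E'
from h import *
c0=np.array([.5647,-.2335]);th=np.radians(12.1);w=np.array([-np.sin(th),np.cos(th)]);u=np.array([np.cos(th),np.sin(th)])
for n in("side","scene"):
    f=np.load(n+"0.npz");d=cv2.medianBlur(f['d'],3);P=cloud(n,d)
    B=np.zeros((480,640),bool)
    if n=="side":B[240:400,345:570]=1
    else:B[185:270,130:222]=1
    m=B&(P[...,2]>.027)&(P[...,2]<.0355);q=P[m][:,:2]
    a=(q-c0)@u;b=(q-c0)@w;k=(abs(a)<.037)&(abs(b)<.113)
    print(n,k.sum(),'wall u',np.percentile(a[k],[1,99]).round(4),'w',np.percentile(b[k],[1,99]).round(4))
    for sgn in(-1,1):
        kk=k&(sgn*a>.02);print('line',np.polyfit(b[kk],a[kk],1).round(4),np.median(a[kk]).round(4))
    m=(P[...,2]>.045)&(P[...,2]<.13)&(P[...,0]>.35)&(P[...,0]<.85)&(abs(P[...,1])<.45)
    _,L,S,_=cv2.connectedComponentsWithStats(m.astype(np.uint8))
    for i in range(1,len(S)):
        if S[i,4]>150:
            q=P[L==i];print(n,S[i][:5],np.median(q,0).round(3),q.min(0).round(3),np.percentile(q,99,axis=0).round(3))
plan(([.537,.2935,.2],-6))
E
```

```text
side 1460 wall u [-0.0293  0.0283] w [-0.1026  0.1081]
line [ 0.0089 -0.0266] -0.0271
line [0.0081 0.0248] 0.0245
side [334  92  16  30 357] [0.794 0.219 0.071] [0.791 0.2   0.045] [0.802 0.247 0.098]
side [ 397  128   67   45 1741] [0.807 0.006 0.063] [ 0.767 -0.061  0.045] [0.849 0.07  0.065]
side [ 213  132   68   71 1832] [0.521 0.191 0.081] [0.503 0.121 0.045] [0.547 0.303 0.091]
side [ 508  188   47   43 1526] [ 0.786 -0.216  0.068] [ 0.752 -0.249  0.045] [ 0.818 -0.183  0.083]
side [208 195  21  28 484] [0.42  0.155 0.076] [0.408 0.147 0.045] [0.439 0.178 0.082]
side [306 200  20  28 481] [0.521 0.032 0.076] [0.512 0.021 0.045] [0.543 0.051 0.082]
side [240 212  22  29 515] [0.429 0.085 0.077] [0.417 0.076 0.045] [0.448 0.107 0.082]
scene 607 wall u [-0.0292  0.0287] w [-0.1025  0.0374]
line [ 0.008 -0.025] -0.0251
line [0.0148 0.0265] 0.0266
scene [383 212  20  26 398] [0.444 0.096 0.08 ] [0.418 0.078 0.046] [0.452 0.109 0.083]
scene [421 223  21  26 416] [0.434 0.166 0.081] [0.41  0.148 0.045] [0.442 0.181 0.083]
scene [333 238  19  26 416] [0.537 0.041 0.081] [0.514 0.022 0
[... 191 characters left out ...]
 0.092]
scene [ 105  281   50   48 1393] [ 0.787 -0.222  0.071] [ 0.753 -0.251  0.045] [ 0.821 -0.181  0.085]
scene [440 282  25  30 546] [0.539 0.24  0.09 ] [0.514 0.223 0.045] [0.547 0.255 0.092]
scene [470 299  27  31 578] [0.546 0.293 0.09 ] [0.522 0.278 0.045] [0.554 0.309 0.092]
scene [ 192  360   87   72 3675] [0.821 0.019 0.065] [ 0.77  -0.062  0.049] [0.849 0.076 0.066]
scene [341 433  48  42 586] [0.835 0.208 0.13 ] [0.809 0.191 0.06 ] [0.85  0.238 0.13 ]
scene [377 459  18  21 188] [0.831 0.249 0.129] [0.816 0.237 0.076] [0.844 0.257 0.13 ]
t 0.15 pos [6.245e-01 1.000e-04 2.438e-01] open 1.001 F [ 0.5 -0.   1. ]
[0.537, 0.2935, 0.2] -6 -> [-293.4   44.   -87.4] [ 0.09  6.   -0.01]
```

Measured, all heights within 2 mm of the text. TCP targets follow.

| Vial | Cap x, y (m) | Pocket | Pocket x, y (m) |
|---|---|---|---|
| black | .537, .2936 | 1 | .548, -.1545 |
| yellow | .5295, .239 | 2 | .559, -.205 |
| red | .5236, .1885 | 3 | .569, -.256 |
| green | .5205, .1377 | 4 | .580, -.307 |

The cap tops are at z ≈ .091 and the tray yaw is ≈ 11.7°. Black goes first.

jog_arm(
  motion=[-60,10,-18,0,2,0,-120,20,-36,0,4,0,-180,40,-54,0,6,0,-240,60,-72,0,6,0,-280,75,-87,0,6,0,-293.5,75,-87.4,0,6,0,-293.5,75,-87.4,0,6,0,-293.5,75,-87.4,0,6,0,-293.5,75,-87.4,0,6,0],
  gripper=0.6,
)

```text
time_s: 1.27
position: [0.5386, 0.2921, 0.1701]
tcp_rot: [[-0.107, 0.001, 0.994], [-0.994, 0.0, -0.107], [-0.0, -1.0, 0.001]]
force: [0.7, 0.2, 0.8]
opening: 0.6
```

```bash
python3 - <<'E'
from h import *
plan(([.537,.2936,.083],-6))
p,d=bot.capture("wrist");cv2.imwrite("pics/w1.png",p[:,:,::-1])
E
```

```text
t 1.27 pos [0.5386 0.2921 0.1701] open 0.6 F [0.7 0.2 0.8]
[0.537, 0.2936, 0.083] -6 -> [-1.3 87.1 -1.8] [-0.06 -0.13 -0.01]
```

View pics/w1.png

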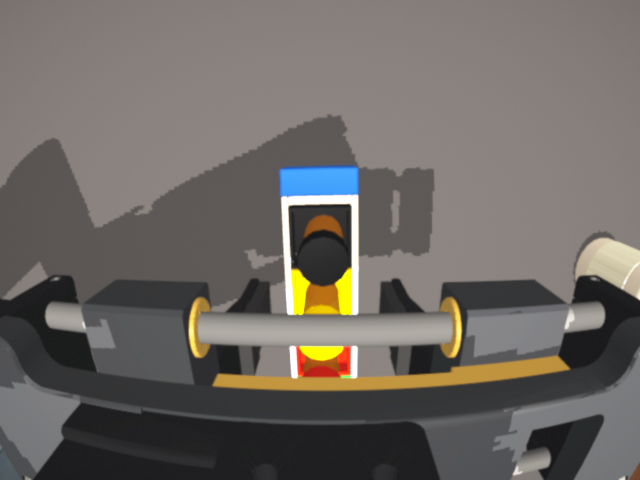

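The black cap is at (323,257), midway between the fingers (about 265 and 390). I check its position along the row with the wrist depth, which gives a second view.

```bash
cat >> h.py <<'E'
def wcloud():
    s=bot.read_state();p,d=bot.capture("wrist");c=bot.get_calibration("wrist");K=c['mtx'];T=c['hand_eye']
    v,u=np.mgrid[:480,:640];x,y=u-K[0,2],v-K[1,2];r=np.hypot(x,y)+1e-9;t=np.tan(np.minimum(r/K[0,0],1.5))
    P=np.stack([x/r*t*d,-y/r*t*d,-d],-1)@T[:3,:3].T+T[:3,3]
    return p,d,P@s['tcp_rot'].T+s['position']
E
python3 - <<'E'
from h import *
p,d,P=wcloud()
print(P[100,320].round(4),P[257,323].round(4),P[180,320].round(4))
for k,(x,y) in {'black':(.537,.2936),'yellow':(.5295,.239)}.items():
    m=(np.hypot(P[...,0]-x,P[...,1]-y)<.03)&(P[...,2]>.087)&(P[...,2]<.098);q=P[m];print(k,m.sum(),q.mean(0).round(4),cv2.minEnclosingCircle((q[:,:2]*1000).astype(np.float32)))
E
```

```text
[ 0.5451  0.4036 -0.0006] [0.5364 0.2979 0.0907] [0.5385 0.3397 0.0303]
black 2077 [0.5361 0.2953 0.0906] ((535.8968505859375, 294.65118408203125), 16.719675064086914)
yellow 391 [0.5279 0.2305 0.0907] ((528.4520263671875, 233.79183959960938), 14.656911849975586)
```

The wrist view gives black at (.536,.2948,.0906), so all three views agree within about 1.5 mm. Descend and grip.

jog_arm(
  motion=[-2,30,-2,0,0,0,-2,60,-2,0,0,0,-2,80,-2,0,0,0,-2,87,-2,0,0,0,-2,87,-2,0,0,0,-2,87,-2,0,0,0],
)

```text
time_s: 2.12
position: [0.5366, 0.2958, 0.0835]
tcp_rot: [[-0.105, 0.002, 0.994], [-0.994, 0.001, -0.105], [-0.001, -1.0, 0.002]]
force: [0.6, 0.5, -0.5]
opening: 0.596
```

jog_arm(
  motion=[0,0,0,0,0,0,0,0,0,0,0,0,0,0,0,0,0,0,0,0,0,0,0,0,0,0,0,0,0,0,0,0,0,0,0,0],
  gripper=0,
)

```text
time_s: 2.88
position: [0.5361, 0.2958, 0.0829]
tcp_rot: [[-0.105, 0.001, 0.995], [-0.995, 0.0, -0.105], [-0.0, -1.0, 0.001]]
force: [1.5, 0.6, 3.3]
opening: 0.37
```

jog_arm(
  motion=[0,-8,0,0,0,0,0,-25,0,0,0,0,0,-55,0,0,0,0,0,-85,0,0,0,0,0,-110,0,0,0,0,0,-125,0,0,0,0,0,-125,0,0,0,0,0,-125,0,0,0,0],
)

```text
time_s: 3.88
position: [0.5351, 0.2955, 0.2067]
tcp_rot: [[-0.105, -0.002, 0.995], [-0.995, -0.001, -0.105], [0.001, -1.0, -0.002]]
force: [-0.2, 0.2, -0.5]
opening: 0.367
```

```bash
python3 - <<'E'
from h import *
plan(([.548,-.1545,.208],11.7),([.548,-.1545,.089],11.7))
p,d=bot.capture("side");cv2.imwrite("pics/s2.png",p[:,:,::-1])
E
```

```text
t 3.88 pos [0.5351 0.2955 0.2067] open 0.367 F [-0.2  0.2 -0.5]
[0.548, -0.1545, 0.208] 11.7 -> [446.2  -1.   59.9] [  0.11 -17.7    0.03]
[0.548, -0.1545, 0.089] 11.7 -> [446.1 118.   60.1] [  0.11 -17.7    0.03]
```

View pics/s2.png

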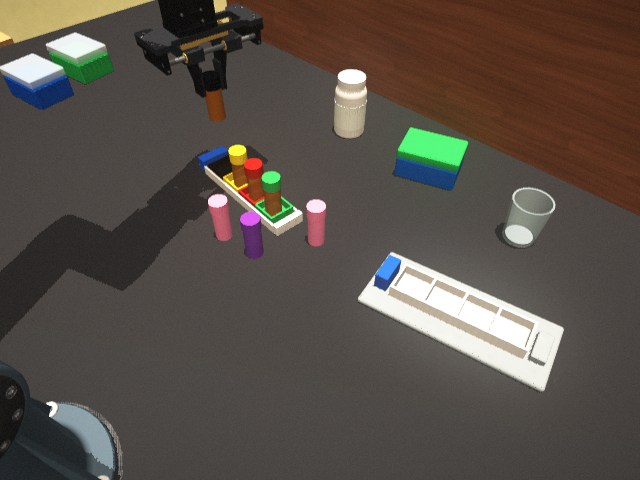

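The black vial hangs upright in the gripper at (215,100) in the side view. Carry it to pocket 1.

jog_arm(
  motion=[10,0,1,0,0,0,30,0,4,0,-1,0,65,0,9,0,-2.5,0,110,0,15,0,-4,0,155,0,21,0,-6,0,200,0,27,0,-8,0,245,0,33,0,-10,0,290,0,39,0,-12,0,335,0,45,0,-14,0,380,0,51,0,-16,0,415,0,56,0,-17,0,438,0,59,0,-17.7,0,446,0,60,0,-17.7,0,446,0,60,0,-17.7,0,446,0,60,0,-17.7,0,446,0,60,0,-17.7,0],
)

```text
time_s: 5.92
position: [0.5488, -0.153, 0.2076]
tcp_rot: [[0.204, -0.0, 0.979], [-0.979, 0.0, 0.204], [-0.0, -1.0, -0.0]]
force: [0.3, 0.8, -0.7]
opening: 0.369
```

```bash
python3 - <<'E'
from h import *
plan(([.548,-.1545,.089],11.7))
p,d=bot.capture("side");cv2.imwrite("pics/s3.png",p[:,:,::-1])
p,d,P=wcloud();cv2.imwrite("pics/w3.png",p[:,:,::-1])
m=(P[...,2]>.036)&(P[...,2]<.045)&(P[...,1]<-.08)&(P[...,1]>-.14)&(abs(P[...,0]-.54)<.05);q=P[m]
print('blue',m.sum(),np.median(q,0),cv2.minAreaRect((q[:,:2]*1000).astype(np.float32)) if m.sum() else 0)
m=(P[...,2]>.029)&(P[...,2]<.035)&(P[...,1]<-.12)&(abs(P[...,0]-.56)<.06);q=P[m];print(m.sum())
np.savez('w3.npz',p=p,d=d,P=P)
E
```

```text
t 5.92 pos [ 0.5488 -0.153   0.2076] open 0.369 F [ 0.3  0.8 -0.7]
[0.548, -0.1545, 0.089] 11.7 -> [  1.3 118.6  -1. ] [ 0.01  0.08 -0.02]
blue 1539 [ 0.53819759 -0.10883865  0.0394431 ] ((538.2376708984375, -109.04058074951172), (49.500709533691406, 21.247238159179688), 11.793096542358398)
1342
```

View pics/w3.png

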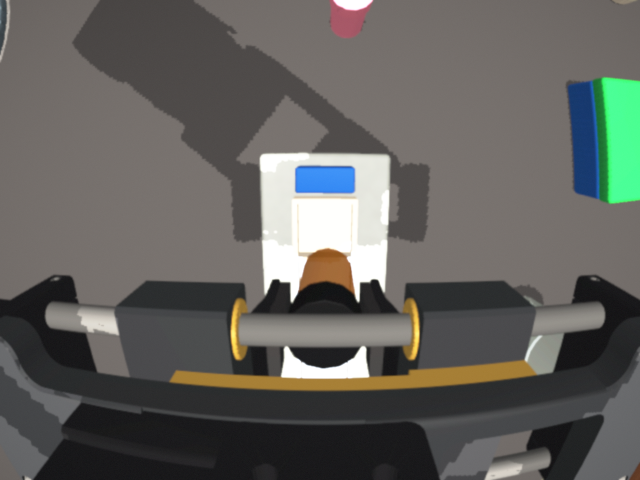

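View pics/s3.png

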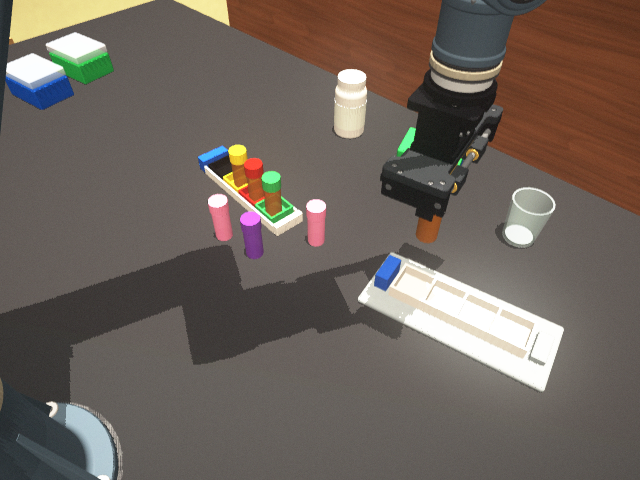

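The wrist view puts the blue block at (.5382,-.109), within 1.5 mm of the side view, and the vial is centred over the first pocket. Lower and release.

jog_arm(
  motion=[1,10,-1,0,0,0,1,35,-1,0,0,0,1,65,-1,0,0,0,1,90,-1,0,0,0,1,108,-1,0,0,0,1,116,-1,0,0,0,1,119,-1,0,0,0,1,119,-1,0,0,0,1,119,-1,0,0,0],
)

```text
time_s: 7.15
position: [0.5485, -0.1555, 0.0893]
tcp_rot: [[0.203, 0.001, 0.979], [-0.979, -0.001, 0.203], [0.001, -1.0, 0.001]]
force: [-0.8, -0.7, -0.1]
opening: 0.373
```

jog_arm(
  motion=[0,0,0,0,0,0,0,0,0,0,0,0,0,0,0,0,0,0,0,0,0,0,0,0],
  gripper=0.6,
)

```text
time_s: 7.65
position: [0.5481, -0.1553, 0.0886]
tcp_rot: [[0.203, 0.0, 0.979], [-0.979, -0.0, 0.203], [0.0, -1.0, 0.0]]
force: [-0.2, -0.4, -0.0]
opening: 0.593
```

jog_arm(
  motion=[0,-10,0,0,0,0,0,-40,0,0,0,0,0,-80,0,0,0,0,0,-115,0,0,0,0,0,-115,0,0,0,0],
)

```text
time_s: 8.28
position: [0.55, -0.1562, 0.2072]
tcp_rot: [[0.203, 0.007, 0.979], [-0.979, -0.004, 0.203], [0.005, -1.0, 0.006]]
force: [-0.1, 0.6, 1.4]
opening: 0.598
```

```bash
python3 - <<'E'
from h import *
plan(([.529,.239,.17],-6))
p,d=bot.capture("side");cv2.imwrite("pics/s4.png",p[:,:,::-1])
E
```

```text
t 8.28 pos [ 0.55   -0.1562  0.2072] open 0.598 F [-0.1  0.6  1.4]
[0.529, 0.239, 0.17] -6 -> [-391.4   35.6   59.4] [-0.39 17.7   0.22]
```

View pics/s4.png

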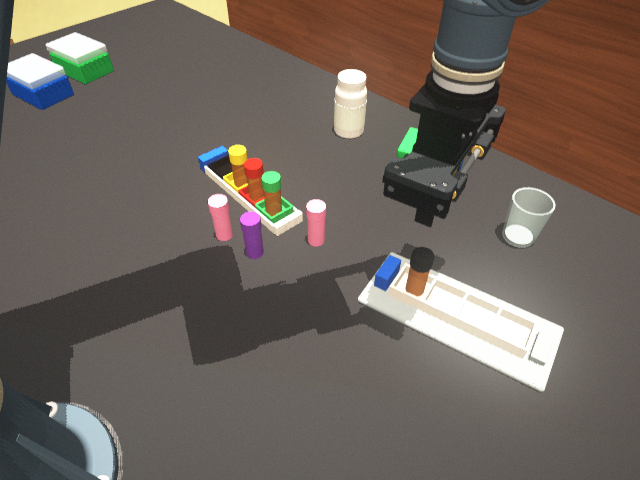

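Black stands upright in pocket 1 (side 420,272). Next is yellow.

jog_arm(
  motion=[-25,0,4,0,1,0,-75,0,12,0,3,0,-130,0,20,0,6,0,-185,0,29,0,9,0,-240,0,38,0,12,0,-295,10,47,0,15,0,-345,20,55,0,17,0,-380,34,60,0,17.7,0,-390,34,61,0,17.7,0,-390,34,61,0,17.7,0,-390,34,61,0,17.7,0],
)

```text
time_s: 9.7
position: [0.529, 0.2377, 0.1697]
tcp_rot: [[-0.106, 0.0, 0.994], [-0.994, -0.0, -0.106], [0.0, -1.0, 0.0]]
force: [-0.4, -0.0, 0.1]
opening: 0.6
```

```bash
python3 - <<'E'
from h import *
p,d,P=wcloud();cv2.imwrite("pics/w5.png",p[:,:,::-1])
for k,(x,y) in {'yellow':(.529,.239)}.items():
    m=(np.hypot(P[...,0]-x,P[...,1]-y)<.025)&(P[...,2]>.087)&(P[...,2]<.098);q=P[m];print(k,m.sum(),q.mean(0).round(4),cv2.minEnclosingCircle((q[:,:2]*1000).astype(np.float32)))
plan(([.529,.239,.083],-6))
E
```

```text
yellow 2087 [0.529  0.2409 0.0906] ((528.9081420898438, 240.2017364501953), 16.64356231689453)
t 9.75 pos [0.5292 0.2376 0.1699] open 0.603 F [-0.2 -0.8 -0.6]
[0.529, 0.239, 0.083] -6 -> [-1.3 86.9 -0.3] [-0.02 -0.1   0.01]
```

View pics/w5.png

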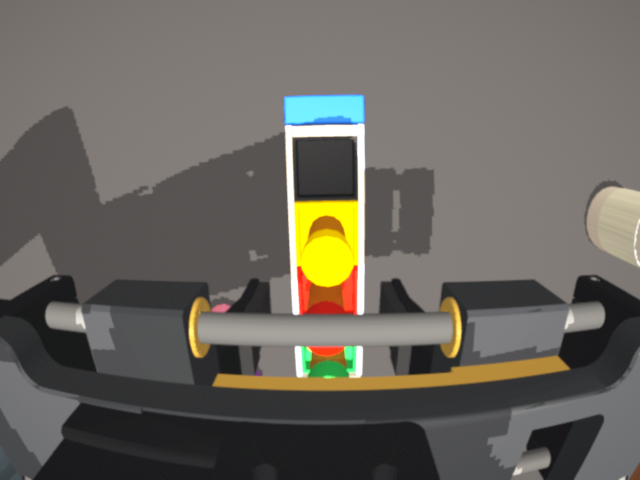

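Yellow is at (327,258) in the wrist view, which puts it at (.529,.240), centred between the fingers. Descend, grip and lift.

jog_arm(
  motion=[-2,30,0,0,0,0,-2,60,0,0,0,0,-2,80,0,0,0,0,-2,87,0,0,0,0,-2,87,0,0,0,0,-2,87,0,0,0,0],
)

```text
time_s: 10.5
position: [0.5298, 0.2409, 0.0836]
tcp_rot: [[-0.105, 0.002, 0.994], [-0.994, 0.0, -0.105], [-0.001, -1.0, 0.002]]
force: [-0.8, 0.4, 0.5]
opening: 0.598
```

jog_arm(
  motion=[0,0,0,0,0,0,0,0,0,0,0,0,0,0,0,0,0,0,0,0,0,0,0,0,0,0,0,0,0,0,0,0,0,0,0,0],
  gripper=0,
)

```text
time_s: 11.25
position: [0.5293, 0.2411, 0.0829]
tcp_rot: [[-0.104, 0.001, 0.995], [-0.995, 0.0, -0.104], [-0.0, -1.0, 0.001]]
force: [0.7, -0.3, 3.3]
opening: 0.368
```

jog_arm(
  motion=[0,-8,0,0,0,0,0,-25,0,0,0,0,0,-55,0,0,0,0,0,-85,0,0,0,0,0,-110,0,0,0,0,0,-125,0,0,0,0,0,-125,0,0,0,0,0,-125,0,0,0,0],
)

```text
time_s: 12.25
position: [0.5282, 0.2408, 0.2067]
tcp_rot: [[-0.105, -0.002, 0.995], [-0.995, -0.0, -0.105], [0.001, -1.0, -0.002]]
force: [0.1, -0.4, -1.7]
opening: 0.368
```

```bash
python3 - <<'E'
from h import *
plan(([.5585,-.2052,.208],11.7))
E
```

```text
t 12.25 pos [0.5282 0.2408 0.2067] open 0.368 F [ 0.1 -0.4 -1.7]
[0.5585, -0.2052, 0.208] 11.7 -> [440.4  -1.1  76.8] [  0.11 -17.7    0.02]
```

jog_arm(
  motion=[10,0,2,0,0,0,30,0,5,0,-1,0,65,0,11,0,-2.5,0,110,0,19,0,-4,0,155,0,27,0,-6,0,200,0,35,0,-8,0,245,0,43,0,-10,0,290,0,51,0,-12,0,335,0,58,0,-14,0,375,0,65,0,-16,0,410,0,72,0,-17,0,433,0,75.5,0,-17.7,0,440,0,77,0,-17.7,0,440,0,77,0,-17.7,0,440,0,77,0,-17.7,0,440,0,77,0,-17.7,0],
)

```text
time_s: 14.25
position: [0.5594, -0.2036, 0.2075]
tcp_rot: [[0.204, -0.0, 0.979], [-0.979, 0.0, 0.204], [-0.0, -1.0, -0.0]]
force: [-0.2, 0.8, -1.0]
opening: 0.369
```

```bash
cat >> h.py <<'E'
def tray():
    p,d,P=wcloud()
    for nm,z0,z1 in(('tops',.0915,.1),):
        m=(P[...,2]>z0)&(P[...,2]<z1)&(P[...,1]<-.1)&(P[...,1]>-.3)&(abs(P[...,0]-.56)<.06)
        _,L,S,_=cv2.connectedComponentsWithStats(m.astype(np.uint8))
        for i in range(1,len(S)):
            if S[i,4]>100: q=P[L==i];print('top',S[i,4],np.median(q[:,2]).round(4),cv2.minEnclosingCircle((q[:,:2]*1000).astype(np.float32)))
    return p
E
python3 - <<'E'
from h import *
plan(([.5585,-.2052,.0885],11.7))
p=tray();cv2.imwrite("pics/w6.png",p[:,:,::-1])
p,d=bot.capture("side");cv2.imwrite("pics/s6.png",p[:,:,::-1])
E
```

```text
t 14.25 pos [ 0.5594 -0.2036  0.2075] open 0.369 F [-0.2  0.8 -1. ]
[0.5585, -0.2052, 0.0885] 11.7 -> [  1.5 119.   -1.2] [ 0.02  0.07 -0.03]
top 1775 0.0956 ((549.131103515625, -156.60220336914062), 16.70277976989746)
```

View pics/w6.png

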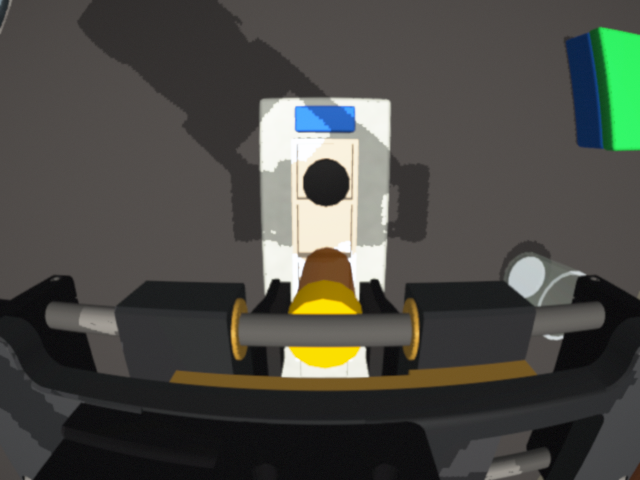

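View pics/s6.png

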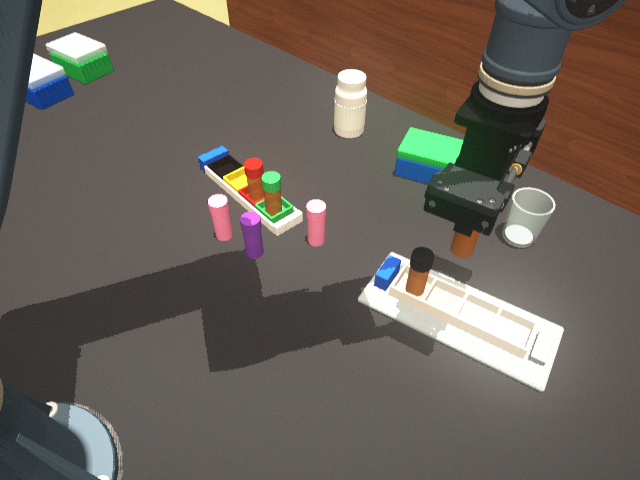

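Black's top reads (.549,-.157), z .0956: on the floor, and about 2–3 mm from its pocket centre. I aim slightly nearer the blue end for the rest. Lower yellow.

jog_arm(
  motion=[0,10,-1,0,0,0,0,35,-1,0,0,0,0,65,-1,0,0,0,0,90,-1,0,0,0,0,108,-1,0,0,0,0,116,-1,0,0,0,0,119,-1,0,0,0,0,119,-1,0,0,0,0,119,-1,0,0,0],
)

```text
time_s: 15.48
position: [0.5591, -0.2052, 0.0894]
tcp_rot: [[0.203, 0.002, 0.979], [-0.979, -0.001, 0.203], [0.001, -1.0, 0.001]]
force: [1.0, -0.2, -1.1]
opening: 0.37
```

jog_arm(
  motion=[0,0,0,0,0,0,0,0,0,0,0,0,0,0,0,0,0,0,0,0,0,0,0,0],
  gripper=0.6,
)

```text
time_s: 15.98
position: [0.5586, -0.2049, 0.0886]
tcp_rot: [[0.203, 0.0, 0.979], [-0.979, -0.0, 0.203], [0.0, -1.0, 0.0]]
force: [-0.1, 0.7, -0.0]
opening: 0.59
```

jog_arm(
  motion=[0,-10,0,0,0,0,0,-40,0,0,0,0,0,-80,0,0,0,0,0,-115,0,0,0,0,0,-115,0,0,0,0,0,-115,0,0,0,0,0,-115,0,0,0,0],
)

```text
time_s: 16.85
position: [0.5577, -0.2044, 0.2023]
tcp_rot: [[0.203, -0.003, 0.979], [-0.979, 0.001, 0.203], [-0.002, -1.0, -0.002]]
force: [0.1, 0.5, 0.4]
opening: 0.6
```

```bash
python3 - <<'E'
from h import *
plan(([.5236,.1887,.17],-6))
p,d=bot.capture("side");cv2.imwrite("pics/s7.png",p[:,:,::-1])
E
```

```text
t 16.85 pos [ 0.5577 -0.2044  0.2023] open 0.6 F [0.1 0.5 0.4]
[0.5236, 0.1887, 0.17] -6 -> [-391.8   32.9   46.4] [ 0.14 17.7  -0.09]
```

View pics/s7.png

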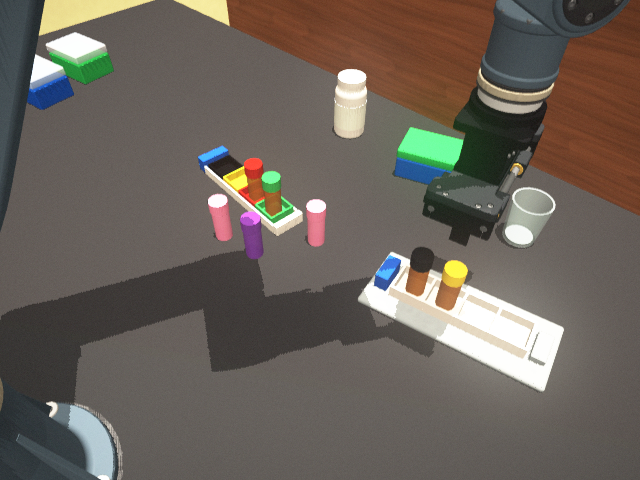

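Yellow stands upright in pocket 2 (side 450,285). Next is red.

jog_arm(
  motion=[-25,0,3,0,1,0,-75,0,9,0,3,0,-130,0,15,0,6,0,-185,0,22,0,9,0,-240,0,29,0,12,0,-295,10,35,0,15,0,-345,20,41,0,17,0,-382,33,45,0,17.7,0,-392,33,46.5,0,17.7,0,-392,33,46.5,0,17.7,0,-392,33,46.5,0,17.7,0,-392,33,46.5,0,17.7,0],
)

```text
time_s: 18.4
position: [0.5251, 0.1872, 0.1709]
tcp_rot: [[-0.106, 0.001, 0.994], [-0.994, -0.0, -0.106], [0.0, -1.0, 0.001]]
force: [-0.1, -0.2, 0.5]
opening: 0.6
```

```bash
python3 - <<'E'
from h import *
p,d,P=wcloud();cv2.imwrite("pics/w8.png",p[:,:,::-1])
x,y=.5236,.1887
m=(np.hypot(P[...,0]-x,P[...,1]-y)<.025)&(P[...,2]>.087)&(P[...,2]<.098);q=P[m];print(m.sum(),q.mean(0).round(4),cv2.minEnclosingCircle((q[:,:2]*1000).astype(np.float32)))
plan(([.5236,.1887,.083],-6))
E
```

```text
2058 [0.523  0.1896 0.0906] ((522.816650390625, 188.90057373046875), 16.701416015625)
t 18.45 pos [0.525  0.1873 0.1709] open 0.598 F [-0.   0.7 -0.7]
[0.5236, 0.1887, 0.083] -6 -> [-1.2 87.9 -1.6] [-0.03 -0.1   0.  ]
```

View pics/w8.png

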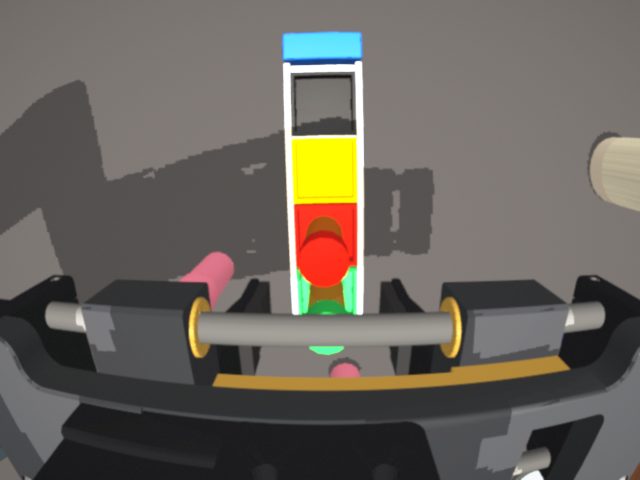

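The red cap at (323,257) measures (.523,.189) and is centred. The pink one at (215,275) stands about 100 mm to the side, clear of the fingers and below the gripper body.

jog_arm(
  motion=[-1,30,-2,0,0,0,-1,60,-2,0,0,0,-1,80,-2,0,0,0,-1,88,-2,0,0,0,-1,88,-2,0,0,0,-1,88,-2,0,0,0],
)

```text
time_s: 19.2
position: [0.5234, 0.1896, 0.0834]
tcp_rot: [[-0.105, 0.002, 0.994], [-0.994, 0.0, -0.105], [-0.0, -1.0, 0.002]]
force: [0.0, -0.5, 0.6]
opening: 0.601
```

jog_arm(
  motion=[0,0,0,0,0,0,0,0,0,0,0,0,0,0,0,0,0,0,0,0,0,0,0,0,0,0,0,0,0,0,0,0,0,0,0,0],
  gripper=0,
)

```text
time_s: 19.95
position: [0.523, 0.1897, 0.0829]
tcp_rot: [[-0.105, 0.001, 0.995], [-0.995, 0.0, -0.105], [-0.0, -1.0, 0.001]]
force: [-0.4, 0.2, 3.1]
opening: 0.366
```

jog_arm(
  motion=[0,-8,0,0,0,0,0,-25,0,0,0,0,0,-55,0,0,0,0,0,-85,0,0,0,0,0,-110,0,0,0,0,0,-125,0,0,0,0,0,-125,0,0,0,0,0,-125,0,0,0,0],
)

```text
time_s: 20.95
position: [0.5219, 0.1895, 0.2068]
tcp_rot: [[-0.105, -0.002, 0.995], [-0.995, -0.0, -0.105], [0.0, -1.0, -0.002]]
force: [-0.9, -1.0, -1.6]
opening: 0.365
```

```bash
python3 - <<'E'
from h import *
plan(([.5690,-.2555,.208],11.7))
E
```

```text
t 20.95 pos [0.5219 0.1895 0.2068] open 0.365 F [-0.9 -1.  -1.6]
[0.569, -0.2555, 0.208] 11.7 -> [437.6  -1.2  93.3] [ 1.10e-01 -1.77e+01  1.00e-02]
```

jog_arm(
  motion=[10,0,2,0,0,0,30,0,6,0,-1,0,65,0,14,0,-2.5,0,110,0,23,0,-4,0,155,0,33,0,-6,0,200,0,43,0,-8,0,245,0,52,0,-10,0,290,0,62,0,-12,0,335,0,71,0,-14,0,375,0,80,0,-16,0,410,0,87,0,-17,0,431,0,92,0,-17.7,0,438,0,93,0,-17.7,0,438,0,93,0,-17.7,0,438,0,93,0,-17.7,0,438,0,93,0,-17.7,0],
)

```text
time_s: 22.95
position: [0.5693, -0.2546, 0.2076]
tcp_rot: [[0.204, -0.0, 0.979], [-0.979, 0.0, 0.204], [-0.0, -1.0, -0.0]]
force: [0.1, 0.8, -0.3]
opening: 0.372
```

```bash
python3 - <<'E'
from h import *
plan(([.5690,-.2555,.0885],11.7))
p=tray();cv2.imwrite("pics/w9.png",p[:,:,::-1])
E
```

```text
t 22.95 pos [ 0.5693 -0.2546  0.2076] open 0.372 F [ 0.1  0.8 -0.3]
[0.569, -0.2555, 0.0885] 11.7 -> [  0.9 119.1  -0.5] [ 0.02  0.07 -0.02]
top 1821 0.0955 ((549.109130859375, -156.48385620117188), 16.678119659423828)
top 1765 0.0956 ((559.2420043945312, -205.669189453125), 16.505388259887695)
```

View pics/w9.png

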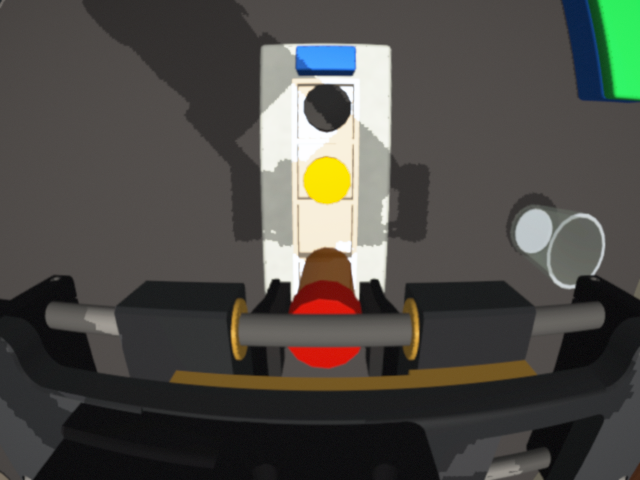

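Black (327,107) and yellow (327,180) are standing on the pocket floors, with tops at .0955. Red is next over pocket 3.

jog_arm(
  motion=[0,10,-1,0,0,0,0,35,-1,0,0,0,0,65,-1,0,0,0,0,90,-1,0,0,0,0,108,-1,0,0,0,0,116,-1,0,0,0,0,119,-1,0,0,0,0,119,-1,0,0,0,0,119,-1,0,0,0],
)

```text
time_s: 24.12
position: [0.5689, -0.2562, 0.0894]
tcp_rot: [[0.203, 0.001, 0.979], [-0.979, -0.001, 0.203], [0.001, -1.0, 0.001]]
force: [-0.6, -0.3, -1.3]
opening: 0.37
```

jog_arm(
  motion=[0,0,0,0,0,0,0,0,0,0,0,0,0,0,0,0,0,0,0,0,0,0,0,0],
  gripper=0.6,
)

```text
time_s: 24.62
position: [0.5685, -0.2559, 0.0887]
tcp_rot: [[0.203, 0.0, 0.979], [-0.979, -0.0, 0.203], [0.0, -1.0, 0.0]]
force: [-0.4, -0.4, 0.5]
opening: 0.59
```

jog_arm(
  motion=[0,-10,0,0,0,0,0,-40,0,0,0,0,0,-80,0,0,0,0,0,-115,0,0,0,0,0,-115,0,0,0,0,0,-115,0,0,0,0,0,-115,0,0,0,0],
)

```text
time_s: 25.5
position: [0.5676, -0.2554, 0.2022]
tcp_rot: [[0.203, -0.002, 0.979], [-0.979, 0.002, 0.203], [-0.002, -1.0, -0.002]]
force: [0.7, -0.5, -0.8]
opening: 0.602
```

```bash
python3 - <<'E'
from h import *
plan(([.5203,.138,.17],-6))
p,d=bot.capture("side");cv2.imwrite("pics/s10.png",p[:,:,::-1])
E
```

```text
t 25.5 pos [ 0.5676 -0.2554  0.2022] open 0.602 F [ 0.7 -0.5 -0.8]
[0.5203, 0.138, 0.17] -6 -> [-394.7   33.    33.5] [ 0.14 17.7  -0.1 ]
```

View pics/s10.png

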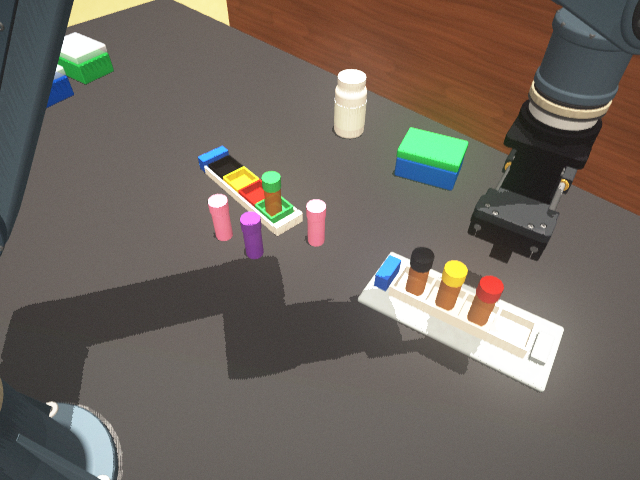

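Red stands in pocket 3 (485,302). Last is green.

jog_arm(
  motion=[-25,0,2,0,1,0,-75,0,6,0,3,0,-130,0,11,0,6,0,-185,0,16,0,9,0,-240,0,20,0,12,0,-295,10,25,0,15,0,-345,20,29,0,17,0,-384,33,33,0,17.7,0,-395,33,33.5,0,17.7,0,-395,33,33.5,0,17.7,0,-395,33,33.5,0,17.7,0,-395,33,33.5,0,17.7,0],
)

```text
time_s: 27.05
position: [0.5217, 0.1364, 0.1708]
tcp_rot: [[-0.106, 0.001, 0.994], [-0.994, -0.0, -0.106], [0.0, -1.0, 0.001]]
force: [-0.6, -0.3, -0.6]
opening: 0.6
```

```bash
python3 - <<'E'
from h import *
p,d,P=wcloud();cv2.imwrite("pics/w11.png",p[:,:,::-1])
x,y=.5203,.138
m=(np.hypot(P[...,0]-x,P[...,1]-y)<.025)&(P[...,2]>.087)&(P[...,2]<.098);q=P[m];print(m.sum(),q.mean(0).round(4),cv2.minEnclosingCircle((q[:,:2]*1000).astype(np.float32)))
plan(([.5200,.138,.083],-6))
E
```

```text
2065 [0.5197 0.1396 0.0905] ((519.4334106445312, 138.99319458007812), 16.518041610717773)
t 27.1 pos [0.5216 0.1366 0.1708] open 0.597 F [ 0.8 -0.7 -0.4]
[0.52, 0.138, 0.083] -6 -> [-1.3 87.8 -1.8] [-0.04 -0.1   0.  ]
```

View pics/w11.png

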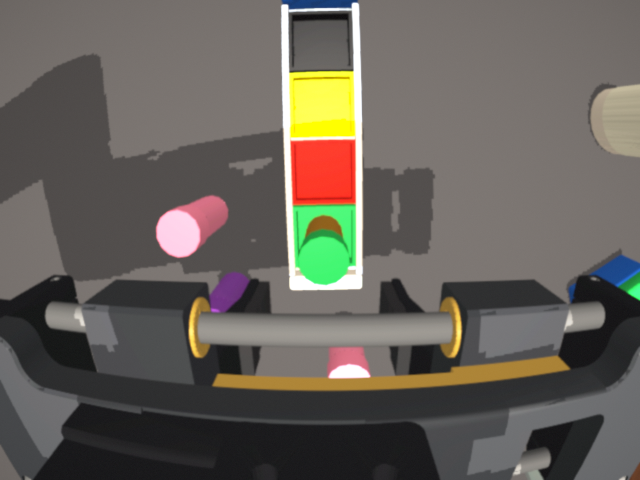

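The green cap at (324,258) measures (.5195,.139) and is centred. Purple is about 90 mm to the side and below the gripper body.

jog_arm(
  motion=[-2,30,-2,0,0,0,-2,60,-2,0,0,0,-2,80,-2,0,0,0,-2,88,-2,0,0,0,-2,88,-2,0,0,0,-2,88,-2,0,0,0],
)

```text
time_s: 27.85
position: [0.5201, 0.1398, 0.0834]
tcp_rot: [[-0.105, 0.002, 0.994], [-0.994, 0.0, -0.105], [-0.0, -1.0, 0.002]]
force: [0.8, 0.5, 0.6]
opening: 0.602
```

jog_arm(
  motion=[0,0,0,0,0,0,0,0,0,0,0,0,0,0,0,0,0,0,0,0,0,0,0,0,0,0,0,0,0,0,0,0,0,0,0,0],
  gripper=0,
)

```text
time_s: 28.6
position: [0.5196, 0.1399, 0.0828]
tcp_rot: [[-0.104, 0.001, 0.995], [-0.995, 0.0, -0.104], [-0.0, -1.0, 0.001]]
force: [0.2, -0.1, 3.9]
opening: 0.372
```

jog_arm(
  motion=[0,-8,0,0,0,0,0,-25,0,0,0,0,0,-55,0,0,0,0,0,-85,0,0,0,0,0,-110,0,0,0,0,0,-125,0,0,0,0,0,-125,0,0,0,0,0,-125,0,0,0,0],
)

```text
time_s: 29.6
position: [0.5186, 0.1398, 0.2066]
tcp_rot: [[-0.105, -0.002, 0.995], [-0.995, -0.0, -0.105], [0.0, -1.0, -0.002]]
force: [0.1, 0.3, -0.1]
opening: 0.367
```

```bash
python3 - <<'E'
from h import *
plan(([.5795,-.3062,.208],11.7))
E
```

```text
t 29.6 pos [0.5186 0.1398 0.2066] open 0.367 F [ 0.1  0.3 -0.1]
[0.5795, -0.3062, 0.208] 11.7 -> [437.2  -1.5 107.2] [  0.12 -17.7    0.  ]
```

jog_arm(
  motion=[10,0,2,0,0,0,30,0,7,0,-1,0,65,0,16,0,-2.5,0,110,0,27,0,-4,0,155,0,38,0,-6,0,200,0,49,0,-8,0,245,0,60,0,-10,0,290,0,71,0,-12,0,335,0,82,0,-14,0,375,0,92,0,-16,0,408,0,100,0,-17,0,430,0,105,0,-17.7,0,437,0,107,0,-17.7,0,437,0,107,0,-17.7,0,437,0,107,0,-17.7,0,437,0,107,0,-17.7,0],
)

```text
time_s: 31.6
position: [0.58, -0.3048, 0.2076]
tcp_rot: [[0.204, -0.0, 0.979], [-0.979, 0.0, 0.204], [-0.0, -1.0, -0.0]]
force: [-0.1, 0.5, 0.3]
opening: 0.368
```

```bash
python3 - <<'E'
from h import *
plan(([.5795,-.3062,.0885],11.7))
p=tray();cv2.imwrite("pics/w12.png",p[:,:,::-1])
E
```

```text
t 31.6 pos [ 0.58   -0.3048  0.2076] open 0.368 F [-0.1  0.5  0.3]
[0.5795, -0.3062, 0.0885] 11.7 -> [  1.3 119.1  -0.8] [ 0.01  0.07 -0.03]
top 1671 0.0955 ((549.2823486328125, -156.65809631347656), 16.78374481201172)
top 1820 0.0955 ((559.2333374023438, -205.7939910888672), 16.697452545166016)
top 1764 0.0955 ((569.1409912109375, -256.570556640625), 16.489299774169922)
```

View pics/w12.png

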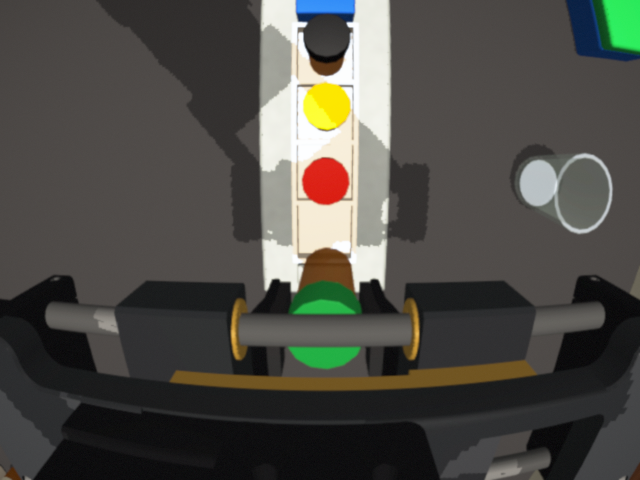

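Black, yellow and red stand in order, and green is over pocket 4. Lower and release.

jog_arm(
  motion=[0,10,-1,0,0,0,0,35,-1,0,0,0,0,65,-1,0,0,0,0,90,-1,0,0,0,0,108,-1,0,0,0,0,116,-1,0,0,0,0,119,-1,0,0,0,0,119,-1,0,0,0,0,119,-1,0,0,0],
)

```text
time_s: 32.78
position: [0.5796, -0.3065, 0.0895]
tcp_rot: [[0.203, 0.001, 0.979], [-0.979, -0.001, 0.203], [0.001, -1.0, 0.001]]
force: [1.1, 0.1, -0.5]
opening: 0.369
```

jog_arm(
  motion=[0,0,0,0,0,0,0,0,0,0,0,0,0,0,0,0,0,0,0,0,0,0,0,0],
  gripper=0.6,
)

```text
time_s: 33.28
position: [0.5791, -0.3061, 0.0886]
tcp_rot: [[0.203, 0.0, 0.979], [-0.979, -0.0, 0.203], [0.0, -1.0, 0.0]]
force: [-0.4, -0.3, -0.3]
opening: 0.593
```

jog_arm(
  motion=[0,-10,0,0,0,0,0,-40,0,0,0,0,0,-80,0,0,0,0,0,-115,0,0,0,0,50,-115,0,0,0,0,85,-115,0,0,0,0,85,-115,0,0,0,0,85,-115,0,0,0,0,85,-115,0,0,0,0],
)

```text
time_s: 34.4
position: [0.5961, -0.3879, 0.2035]
tcp_rot: [[0.204, -0.001, 0.979], [-0.979, 0.001, 0.204], [-0.001, -1.0, -0.001]]
force: [-0.9, -0.2, 0.4]
opening: 0.605
```

```bash
python3 - <<'E'
from h import *
plan()
p,d=bot.capture("side");cv2.imwrite("pics/s13.png",p[:,:,::-1])
p,d,P=wcloud();cv2.imwrite("pics/w13.png",p[:,:,::-1])
m=(P[...,2]>.0915)&(P[...,2]<.1)&(P[...,1]<-.1)&(P[...,1]>-.36)&(abs(P[...,0]-.56)<.06)
_,L,S,_=cv2.connectedComponentsWithStats(m.astype(np.uint8))
c=np.array([.5640,-.2305]);t=np.radians(11.7)
for i in range(1,len(S)):
    if S[i,4]>100:
        q=P[L==i];e,r=cv2.minEnclosingCircle((q[:,:2]*1000).astype(np.float32));v=np.array(e)/1000-c
        print('top z',np.median(q[:,2]).round(4),'r',round(r,1),'rack x,y mm',((v@[np.cos(t),np.sin(t)])*1000).round(1),((v@[-np.sin(t),np.cos(t)])*1000).round(1))
E
```

```text
t 34.4 pos [ 0.5961 -0.3879  0.2035] open 0.605 F [-0.9 -0.2  0.4]
top z 0.0952 r 13.6 rack x,y mm 0.7 16.7
top z 0.0954 r 16.8 rack x,y mm -0.0 -26.8
top z 0.0955 r 16.7 rack x,y mm 0.3 -78.2
```

View pics/s13.png

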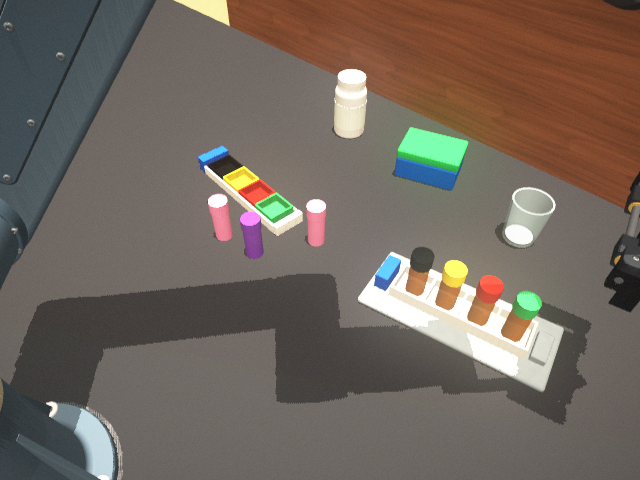

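View pics/w13.png

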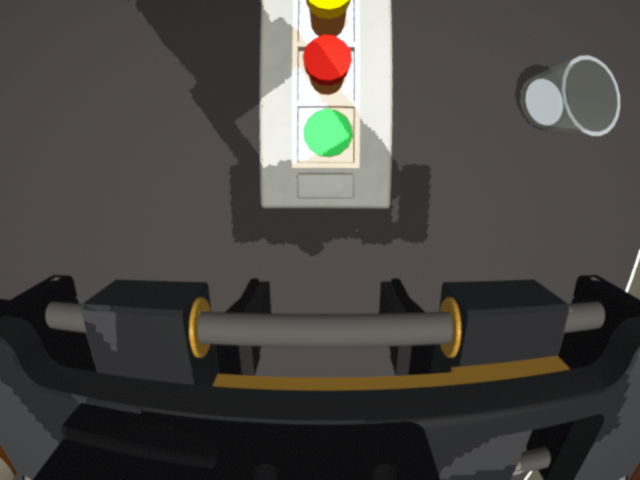

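All four stand in order: black (420,270), yellow (452,285), red (486,300), green (522,315). The +16.7 mm reading is yellow, clipped at the picture edge (radius 13.6 instead of 16.5). Earlier whole views put it about 1 mm from its pocket centre. Hand in.

```bash
python3 -c "
from rig import bot
print(bot.hand_in())"
```

```text
the job is handed in; nothing more can be done
None
```

I moved all four vials into the tray pockets in the bench rack's order from the blue end: black in pocket 1, yellow in 2, red in 3 and green in 4. I handed the job in at about 34.5 s; the hand-in reports no verdict.

- **Position:** red and green sat about 1 mm or less from their pocket centres in the last wrist view. Yellow was about 1 mm off and black 2–3 mm off, both from earlier whole views. The limit is 12 mm.
- **Standing:** every vial's top measured 95–96 mm above the bench, as expected for a vial on the pocket floor. All four looked upright in the final side view. The gripper was open and about 80 mm clear of the row. I did not measure the vials' speeds directly.
- **Disagreements:**
  - The cameras differed by up to 2–3 mm on cap and block positions; I aimed between them.
  - One triangulation of yellow's cap was spoilt by an outlier, so I used the wrist view instead.
  - In the final wrist view yellow read about 9 mm off because its cap was cut by the picture edge. I discarded that reading.

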